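# Clamp a carton in the labelling station with its sunken fine-adjust knob

### The arm

A 7-joint arm with a two-finger parallel gripper is mounted at the origin on the work surface. World frame = base frame: x ahead of the robot, y to its left, z up, the work surface at z = 0. Lengths are in m, angles in rad, forces in N, time in s.
With the tool pointing down it reaches from about 0.425 to 0.875 m from the base axis. Payload 4.7 kg.
Tool frame: the origin (TCP) lies between the finger pads; the fingertips stand 14 mm ahead of it and the grasp point (between the pads) lies 5 mm behind it; z points along the fingers, y is the line along which they close (so a half turn about z gives the same grasp; the last joint's range is limited). The gripper opens to 87 mm and grips with 3 to 60 N. Pads are 19 mm wide; open, the fingers measure 117 mm over their backs; the gripper's body (75 mm by 190 mm) begins 51 mm behind the grasp point.
Start: joints at [-1.152, 0.321, -0.07, 1.45, 0.023, 1.371, -0.057], TCP at [0.256, 0.597, 0.237] pointing down, gripper open.
Joint ranges: [-2.86, 2.86], [-0.3, 2.09], [-1.38, 1.24], [0.06, 2.45], [-1.56, 4.7], [0.09, 2.05], [-2.69, 2.69]. Speed limits (rad/s): [2.57, 2.57, 3.14, 3.14, 3.14, 3.14, 3.14].

### API

Orientations are given as a rotation vector (axis times angle).
In Python, from bench import ctrl gives the robot as it stands.
- The arm moves only by the tool step_arm, never from a script. Its argument "commands" is a list of rows, each an object with "travel": the shift along the tool's x, y, z in m, a list of three; "turn": the turn, a rotation vector about the tool's x, y, z in degrees, a list of three. A call has 1 to 5 rows; each row is the pose to reach, as a shift and turn from the pose commanded when the call began, along the tool's axes at that moment; what a row does not reach only later rows make up. A row lasts 1/10 s, in which the tool goes at most 50 mm and 8.59 degrees, less where a joint would pass 70% of its speed; a pose out of reach is approached as far as the arm can. A call with a gripper value outside its range is refused whole. "gripper" is the opening, from 0 (shut) to 1 (fully open), set as the call begins (left out, the last holds). The fingers move at their own pace and stop on an object; "force" is the grip in N (left out, the last holds). Time passes only in rows, so rows that repeat a pose let the fingers close. It gives the time, the measured TCP pose, the force, the opening and the grip force at its end, in the units of the state.
- ctrl.get_state(): the state, without advancing time (a new reading comes with each control period).
- ctrl.get_image(name): name is "scene" or "top" or "wrist"; returns the picture (384x512x3 uint8, red, green, blue); there is no depth.
- ctrl.camera_model(name): a dict with "fx", "fy", "cx", "cy" (pixels), "R" (3x3) and "t" (3): a world point X has camera coordinates R X + t; the wrist camera has in their place "T_tool_cam" (4x4, takes a point from camera to tool coordinates, whose origin is the TCP and whose axes are the flange's). Camera axes: x right, y down, z forward; pixel columns grow to the right and rows downward; lengths in m; the calibration is good to about 2 mm. A picture is of the moment at which its call begins: read the wrist's pose just before it. camera_model takes no time and is no camera call.
- ctrl.close_job(): hands the job in; it is judged then, once.
The state is a dict: "time": time; "joint_positions": joint angles; "qd": joint speeds; "joint_torque": joint torques, N m; "position": TCP position; "tool_rot": TCP orientation; "ft_force": force on the tool from outside, world axes, zero at the start; "torque": the same for the moment, N m; "grip_width": opening from 0.0 (shut) to 1.0 (fully open); "grip_force": force on a finger pad.
Only numpy, scipy, OpenCV 4.12 (cv2) and the standard library are available. Lean on these libraries where they do the work, as an engineer would, in place of code of your own. Each camera call takes 0.05 s, during which the arm holds its last target. There are 200 camera calls.

### The job

Set the small kraft carton upright in the middle of the bed of the labelling station, its long side running from the green pad to the dark fence, and let go of it. Then turn the orange knob sunk in the blue housing clockwise until the green pad holds the carton snugly against the fence - firmly held, about 10 N, but not crushed - and let go. Be gentle with the housing: do not jam the fingers against its well, and leave everything else on the bench alone.

Things in the scene. Friction and masses are not known exactly. Their poses are not given: they have to be found in the camera images.
- station: The fixed labelling station: steel bed plate 124 (x) x 200 (y) mm, its top 10 mm above the table; origin on the table under the carton's place. Its y axis runs from the blue housing (centre at y = -150 mm) over the sprung green pad and the carton's place to the fixed dark steel fence on the +y side.
- bed (a point): Middle of the carton's place, on the bed's top (10 mm above the table), station axes; open at both x ends (yellow stripes at x = +-45 mm). The fence (12 thick, 110 long, 32 mm above the bed) is re-set for every job: its face lies anywhere from y = +37 to +47 mm and is not measured. At the start the room from pad to fence is 10 to 24 mm more than the carton's length.
- pod: The fixed blue housing, 120 x 120 mm, 50 mm high, axes as the station's; origin at the centre of its underside. A round well is sunk in the middle of its top. Fingers must not press on the housing or its well with more than 15 N.
- well (a point): Centre of the well's mouth, 50 mm above the table. The well is 74 mm across and 36 mm deep (floor 14 mm above the table); the orange knob stands in it on the same axis.
- knob: Orange knob: black disc 31 mm across, 4 mm thick, carrying a grip bar 30 long (knob x) x 12 wide (knob y) x 24 mm high. Origin under the disc, 14.5 mm above the table; bar top 42.5 mm above the table, 7.5 below the rim; z up. Friction 0.2 N m, stays where left. Clockwise from above drives the pad to the fence, 8 mm per rad; 1.3 to 3.3 rad are needed, end stop 4.5 rad from fully drawn back.
- pad: Green pad 100 (x) x 8 (y) x 30 (z) mm; origin at the middle of its front (+y) face's lower edge, 12 mm above the table, axes as the station's. At the start its face is at station y = -47 to -43 mm. It is pushed by the knob-driven aluminium guide behind it through springs, 8 N/mm (4.5 mm at most).
- pad_face (a point): Middle of the pad's front face, where it presses. The carton slides on the bed at 1 to 2 N; once it meets the fence the clamping force rises 64 N per rad of knob, and the torque that resists turning rises by 0.008 N m per N (0.20 N m running free, 0.28 at 10 N). Snug is 5 to 18 N; above 28 N the carton is crushed.
- carton: The small closed kraft carton, 50 (x) x 70 (y) x 45 (z) mm, about 0.11 to 0.22 kg, standing upright on the table at the start; origin at the centre of its underside. Its 70 mm length (its y, either way round) goes along the station's y; it can be held by its 50 mm width.
- white_box: Bystander: white box with a blue band, 90 x 60 x 35 mm; origin at the centre of its underside.
- tape_roll: Bystander: roll of brown tape lying flat, 96 mm across, 48 mm high; origin at the centre of its underside.
- glue: Bystander: upright bottle, 50 mm across, 80 mm high; origin at the centre of its underside.
- stapler: Bystander: red and black stapler, 130 long (x) x 34 x 44 mm; origin at the centre of its underside.
- label_roll: Bystander: roll of white labels, 80 mm across, 50 mm high; origin at the centre of its underside.
- pen_cup: Bystander: black cup, 76 mm across, 90 mm high; origin at the centre of its underside.
Mind the look-alikes: they are no part of the job. Leave any purple or red look-alike of the carton alone.

How it is judged:
By the outcome, as a careful person would: the job done as asked, in the order asked, and still so for the second after the job is handed in, with the robot touching nothing.
It also fails if it takes over 72 s, if anything falls off the work surface, if the arm or the gripper's body presses on something with over 40 N, if the wrist force passes 120 N, or if a joint passes its speed limit or range.

## Working session

There is one attempt and no reset: what is moved stays moved. The work goes in short steps, Python scripts to look and compute and a tool call to move; the robot and the scene stay as the last step left them, time stands still between calls to the robot, and variables do not carry over. Pictures are saved under pics/ and viewed, at most 10 in all, crops included, and the job is handed in when it is done.

Besides the shell and the picture viewer there is one more tool, called after ">>>" as name(argument=value, ...) on one line, values as JSON. step_arm: Moves the arm, as the interface text tells. Its arguments: {"type":"object","properties":{"commands":{"type":"array"},"gripper":{"type":"number"},"force":{"type":"number"}},"required":["commands"]}

```bash
mkdir -p pics; cat > h.py <<'E'
import numpy as np,cv2
from bench import ctrl
from scipy.spatial.transform import Rotation as Ro
def save(n,f,crop=None,s=1):
    im=ctrl.get_image(n)
    np.save('pics/'+f+'.npy',im)
    if crop: im=im[crop[1]:crop[3],crop[0]:crop[2]]
    im=cv2.resize(im,None,fx=s,fy=s,interpolation=cv2.INTER_CUBIC)
    cv2.imwrite('pics/'+f+'.png',im[:,:,::-1])
def ray(n,u,v,st=None):
    m=ctrl.camera_model(n); d=np.array([(u-m['cx'])/m['fx'],(v-m['cy'])/m['fy'],1])
    if n=='wrist':
        T=np.array(m['T_tool_cam']);R=Ro.from_rotvec(st['tool_rot']).as_matrix()
        return R@T[:3,3]+np.array(st['position']),R@T[:3,:3]@d
    R=np.array(m['R']);return -R.T@np.array(m['t']),R.T@d
def at(n,u,v,z,st=None):
    o,d=ray(n,u,v,st);return o+d*(z-o[2])/d[2]
E
python3 - <<'E'
from h import *
s=ctrl.get_state();print(s)
save('top','top',s=1.56);save('scene','scene',s=1.56)
print(ctrl.camera_model('wrist'))
E
```

```text
{'time': 0.0, 'joint_positions': array([-1.15189787,  0.32181335, -0.07009166,  1.4516504 ,  0.02263052,
        1.37076736, -0.05688152]), 'qd': array([-0.00172473, -0.00010863, -0.00093245,  0.00215009, -0.00017202,
        0.00043501,  0.00090315]), 'joint_torque': array([ 1.85775007e-04, -4.91292751e+01, -4.03902456e-01, -3.12518835e+01,
       -6.39309967e-02,  4.43001674e-02,  2.03352815e-04]), 'position': array([0.25584239, 0.59698201, 0.23548015]), 'tool_rot': array([-6.31378720e-01, -3.07723627e+00,  2.88118432e-03]), 'ft_force': array([-0.18104334, -0.15310427, -0.30045023]), 'torque': array([ 0.02517715, -0.00404657,  0.04076794]), 'grip_force': 0.0, 'grip_width': 0.9994365296508924}
{'fx': 290.2790735616489, 'fy': 290.2790735616489, 'cx': 257.38218392864064, 'cy': 185.66996150748326, 'T_tool_cam': array([[ 1.03182930e-03, -9.60712782e-01, -2.77542583e-01,
         7.67288115e-02],
       [ 9.99999466e-01,  9.76755139e-04,  3.36696460e-04,
         6.93905597e-05],
       [-5.23774480e-05, -2.77542782e-01,  9.60713277e-01,
        -1.48159289e-01],
       [ 0.00000000e+00,  0.00000000e+00,  0.00000000e+00,
         1.00000000e+00]])}
```

View pics/top.png

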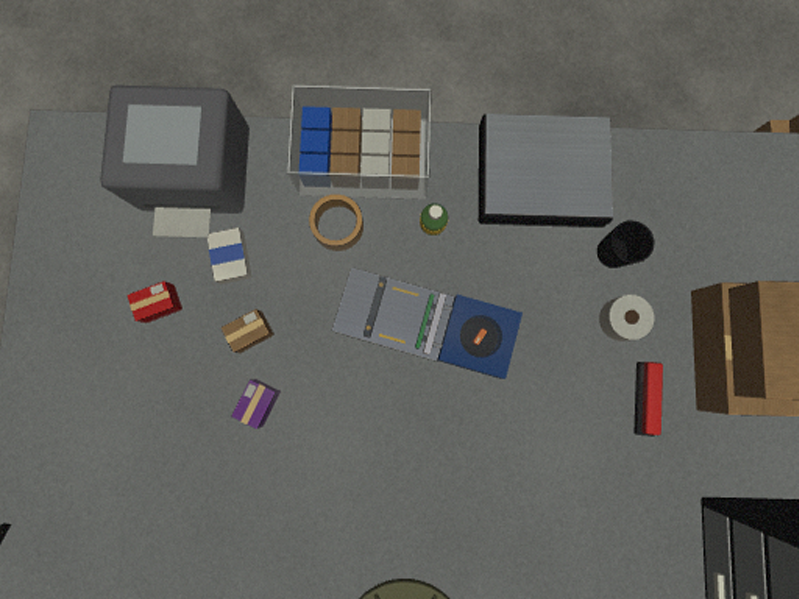

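View pics/scene.png

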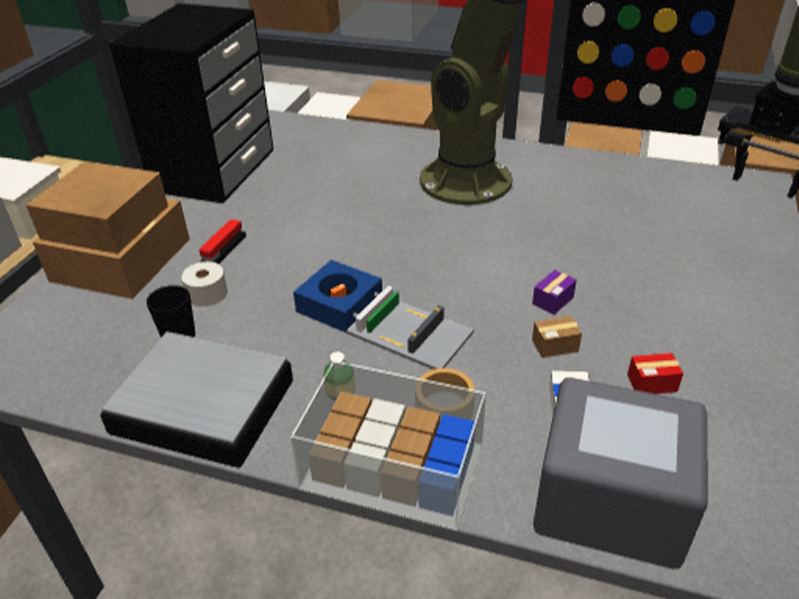

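The top view shows the kraft carton at about (246,331), the pod at (481,336) and the bed at (402,316). I'll enlarge that area.

```bash
python3 - <<'E'
from h import *
im=np.load('pics/top.npy')
c=np.hstack([cv2.resize(im[165:250,205:340],None,fx=4,fy=4,interpolation=cv2.INTER_CUBIC),cv2.resize(im[190:275,135:180],None,fx=4,fy=4,interpolation=cv2.INTER_CUBIC)])
cv2.imwrite('pics/crop.png',c[:,:,::-1]);print(c.shape)
for u,v,z in [(246,331,.045),(481,336,.0425),(402,316,.01)]: print(at('top',u/1.5625,v/1.5625,z))
E
```

```text
(340, 720, 3)
[0.5304283  0.29116041 0.045     ]
[ 0.53301753 -0.1215851   0.0425    ]
[0.56784389 0.01842478 0.01      ]
```

View pics/crop.png

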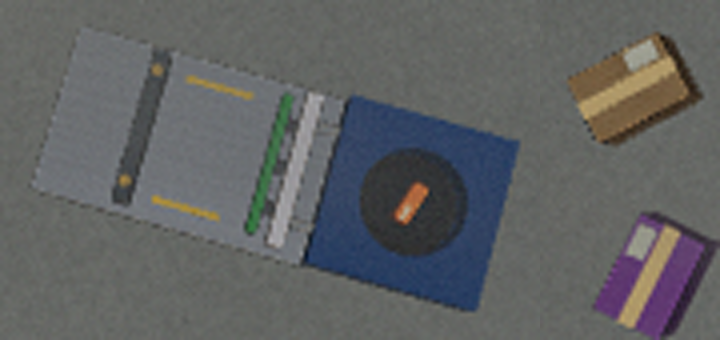

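The crop shows the pod corners, stripes, fence, pad, and the carton's top face clearly. Computing poses.

```bash
python3 - <<'E'
from h import *
A=lambda x,y,z:at('top',205+x/4,165+y/4,z)[:2]
B=lambda x,y,z:at('top',135+(x-540)/4,190+y/4,z)[:2]
P=[A(x,y,.05) for x,y in [(350,96),(519,141),(475,310),(304,264)]]
pc=np.mean(P,0);print('pod',pc,A(413,202,.05))
yd=(P[0]+P[3]-P[1]-P[2]);yd/=np.linalg.norm(yd);
xd=(P[0]+P[1]-P[2]-P[3]);xd/=np.linalg.norm(xd);print('xd,yd',xd,yd)
S=[A(x,y,.01) for x,y in [(187,78),(253,97),(153,199),(218,217)]]
print('stripe c',np.mean(S,0),'from pod',pc+.15*yd)
yaw=np.arctan2(yd[1],yd[0]);print('yaw y',np.degrees(yaw))
o=pc+.15*yd
for n,x,y,z in [('fence in top a',171,58,.042),('fence in top b',131,200,.042),('pad front a',282,93,.042),('pad b',246,232,.042)]:
    d=A(x,y,z)-o;print(n,d@yd,d@xd)
C=[B(x,y,.045) for x,y in [(568,78),(658,33),(692,95),(606,143)]]
print('carton',np.mean(C,0),[np.linalg.norm(C[i]-C[i-1]) for i in range(4)])
L=C[1]-C[0]+C[2]-C[3];print('len dir',np.degrees(np.arctan2(L[1],L[0])))
k=A(425,186,.0425)-A(402,218,.0425);print('knob',A(413,203,.0425),np.degrees(np.arctan2(k[1],k[0])))
s=ctrl.get_state();print(Ro.from_rotvec(s['tool_rot']).as_matrix().round(3))
E
```

```text
pod [ 0.53126278 -0.12094576] [ 0.53128301 -0.12158576]
xd,yd [ 0.96806402 -0.25070312] [0.23290625 0.97249919]
stripe c [0.5688545  0.02294322] from pod [0.56619872 0.02492912]
yaw y 76.53176472774608
fence in top a 0.035686999983513046 0.05392127970041124
fence in top b 0.03627047140819453 -0.04869503278222416
pad front a -0.0453330114102669 0.051702277034335296
pad b -0.04572805094750327 -0.0479022227628511
carton [0.53063378 0.29028335] [np.float64(0.05225287833952072), np.float64(0.06781288266708686), np.float64(0.04929655062437956), np.float64(0.06594247445346801)]
len dir -60.01080831946005
knob [ 0.53109343 -0.1227298 ] -34.993773411298214
[[-0.919  0.394 -0.001]
 [ 0.394  0.919 -0.002]
 [-0.    -0.002 -1.   ]]
```

>>> step_arm(commands=[{"travel": [-0.04, -0.02, 0.005], "turn": [0, 0, 7.5]}, {"travel": [-0.085, -0.04, 0.015], "turn": [0, 0, 15]}, {"travel": [-0.13, -0.06, 0.025], "turn": [0, 0, 22.5]}, {"travel": [-0.175, -0.08, 0.035], "turn": [0, 0, 30]}, {"travel": [-0.22, -0.1, 0.045], "turn": [0, 0, 36.8]}], gripper=1)

```text
time: 0.6
position: [0.4191, 0.4178, 0.1911]
tool_rot: [-1.577, -2.717, 0.001]
ft_force: [0.3, 0.9, 0.3]
grip_width: 1.002
grip_force: 0.0
```

```bash
cat >> h.py <<'E'
def go(x,y,z,yaw):
    s=ctrl.get_state();R=Ro.from_rotvec(s['tool_rot']).as_matrix()
    p=np.array(s['position']);a=np.degrees(np.arctan2(R[1,1],R[0,1]))
    print('t',round(s['time'],2),'p',p.round(4),'yaw',a.round(2),'travel',(R.T@(np.array([x,y,z])-p)).round(4),'turnz',((a-yaw+180)%360-180).round(2),'q7',s['joint_positions'][6].round(2),'F',np.round(s['ft_force'],1),np.round(s['torque'],2),'grip',s['grip_width'],s['grip_force'],'tilt',R[:2,2].round(4))
E
python3 -c "
from h import *
go(.5306,.2903,.16,30)"
```

```text
t 0.6 p [0.4191 0.4178 0.1911] yaw 29.72 travel [-0.166   0.0336  0.0311] turnz -0.28 q7 -0.29 F [0.3 0.9 0.3] [-0.04 -0.03  0.01] grip 1.0017141466671822 0.0 tilt [-0.0002 -0.0002]
```

>>> step_arm(commands=[{"travel": [-0.04, 0.008, 0.008], "turn": [0, 0, 0]}, {"travel": [-0.08, 0.016, 0.016], "turn": [0, 0, 0]}, {"travel": [-0.125, 0.025, 0.025], "turn": [0, 0, 0]}, {"travel": [-0.166, 0.034, 0.031], "turn": [0, 0, 0]}, {"travel": [-0.166, 0.034, 0.031], "turn": [0, 0, 0]}])

```text
time: 1.1
position: [0.5349, 0.2846, 0.1594]
tool_rot: [1.584, 2.709, -0.007]
ft_force: [0.6, -1.0, 0.6]
grip_width: 0.999
grip_force: 0.0
```

```bash
python3 -c "
from h import *
go(.5306,.2903,.026,30)
save('wrist','w1',s=1.5)"
```

```text
t 1.1 p [0.5349 0.2846 0.1594] yaw 29.37 travel [ 0.0078 -0.0007  0.1334] turnz -0.63 q7 0.03 F [ 0.6 -1.   0.6] [-0.08  0.03 -0.  ] grip 0.9989733430020545 0.0 tilt [ 0.001  -0.0054]
```

View pics/w1.png

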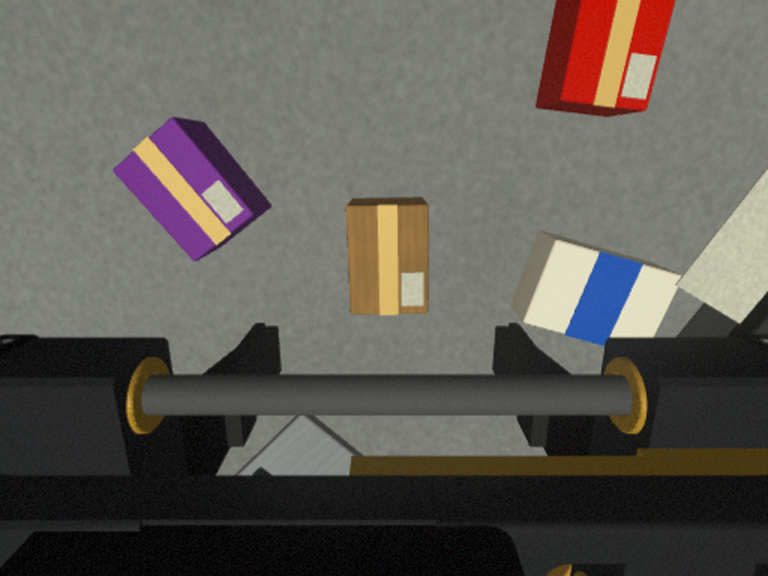

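Carton top face corners are at about (347,206),(428,206),(428,314),(351,314); it is nearly square to the gripper.

```bash
python3 -c "
from h import *
st=ctrl.get_state()
C=[at('wrist',u/1.5,v/1.5,.045,st)[:2] for u,v in [(347,206),(428,206),(428,314),(351,314)]]
c=np.mean(C,0);L=C[1]+C[0]-C[2]-C[3];print(c,np.degrees(np.arctan2(L[1],L[0])),[np.linalg.norm(C[i]-C[i-1]) for i in range(4)])
go(c[0],c[1],.026,30)"
```

```text
[0.52801719 0.29878379] 120.77210140986634 [np.float64(0.06908906455827112), np.float64(0.0485634970299595), np.float64(0.06908817037426829), np.float64(0.04957675929191337)]
t 1.15 p [0.5326 0.2885 0.1598] yaw 29.59 travel [0.0115 0.0013 0.1338] turnz -0.41 q7 0.03 F [ 0.4  0.3 -0.6] [-0.05  0.08  0.03] grip 1.000844964947591 0.0 tilt [-0.0005 -0.0025]
```

>>> step_arm(commands=[{"travel": [0.003, 0.0, 0.035]}, {"travel": [0.003, 0.0, 0.07]}, {"travel": [0.003, 0.0, 0.105]}, {"travel": [0.003, 0.0, 0.135]}, {"travel": [0.003, 0.0, 0.135]}])

```text
$.commands[0]: bad value
```

>>> step_arm(commands=[{"travel": [0, 0, 0]}, {"travel": [0, 0, 0]}, {"travel": [0, 0, 0]}, {"travel": [0, 0, 0]}, {"travel": [0, 0, 0]}], gripper=0.4, force=15)

```text
$.commands[0]: bad value
```

```bash
python3 -c "
from h import *
go(.53,.293,.12,30)"
```

```text
t 1.15 p [0.5326 0.2885 0.1598] yaw 29.59 travel [0.0053 0.     0.0398] turnz -0.41 q7 0.03 F [ 0.4  0.3 -0.6] [-0.05  0.08  0.03] grip 1.000844964947591 0.0 tilt [-0.0005 -0.0025]
```

Turn must be given in each row.

>>> step_arm(commands=[{"travel": [0.003, 0.0, 0.035], "turn": [0, 0, 0]}, {"travel": [0.003, 0.0, 0.07], "turn": [0, 0, 0]}, {"travel": [0.003, 0.0, 0.105], "turn": [0, 0, 0]}, {"travel": [0.003, 0.0, 0.135], "turn": [0, 0, 0]}, {"travel": [0.003, 0.0, 0.135], "turn": [0, 0, 0]}])

```text
time: 1.65
position: [0.5246, 0.295, 0.0211]
tool_rot: [-1.565, -2.718, 0.013]
ft_force: [-0.3, -0.7, -0.1]
grip_width: 1.001
grip_force: 0.0
```

```bash
python3 -c "
from h import *
go(.53,.293,.026,30)"
```

```text
t 1.65 p [0.5246 0.295  0.0211] yaw 30.14 travel [-0.0045  0.0036 -0.0049] turnz 0.14 q7 0.05 F [-0.3 -0.7 -0.1] [-0.1   0.03  0.01] grip 1.0009116693420073 0.0 tilt [-0.0084 -0.0045]
```

>>> step_arm(commands=[{"travel": [0, 0, 0], "turn": [0, 0, 0]}, {"travel": [0, 0, 0], "turn": [0, 0, 0]}, {"travel": [0, 0, 0], "turn": [0, 0, 0]}, {"travel": [0, 0, 0], "turn": [0, 0, 0]}, {"travel": [0, 0, 0], "turn": [0, 0, 0]}], gripper=0.4, force=15)

```text
time: 2.15
position: [0.5297, 0.2958, 0.0268]
tool_rot: [1.57, 2.72, 0.002]
ft_force: [-0.8, 1.3, -0.1]
grip_width: 0.629
grip_force: 0.0
```

```bash
python3 -c "
from h import *
go(.53,.293,.12,30)"
```

```text
t 2.15 p [0.5297 0.2958 0.0268] yaw 30.01 travel [-0.0026 -0.001  -0.0932] turnz 0.01 q7 0.05 F [-0.8  1.3 -0.1] [0.02 0.   0.02] grip 0.6292201754593423 0.0 tilt [0.0013 0.001 ]
```

>>> step_arm(commands=[{"travel": [0, 0, 0], "turn": [0, 0, 0]}, {"travel": [0, 0, 0], "turn": [0, 0, 0]}, {"travel": [0, 0, 0], "turn": [0, 0, 0]}, {"travel": [0, 0, 0], "turn": [0, 0, 0]}])

```text
time: 2.55
position: [0.5295, 0.2957, 0.0264]
tool_rot: [1.571, 2.721, 0.001]
ft_force: [-1.1, -0.1, 4.9]
grip_width: 0.566
grip_force: 15.0
```

>>> step_arm(commands=[{"travel": [0, 0, -0.02], "turn": [0, 0, 0]}, {"travel": [0, 0, -0.04], "turn": [0, 0, 0]}, {"travel": [0, 0, -0.06], "turn": [0, 0, 0]}, {"travel": [0, 0, -0.08], "turn": [0, 0, 0]}, {"travel": [0, 0, -0.09], "turn": [0, 0, 0]}])

```text
time: 3.05
position: [0.5295, 0.2957, 0.1168]
tool_rot: [1.57, 2.72, 0.002]
ft_force: [-0.1, -0.5, -1.9]
grip_width: 0.577
grip_force: 15.0
```

```bash
python3 -c "
from h import *
go(.568,.023,.1,-14)"
```

```text
t 3.05 p [0.5295 0.2957 0.1168] yaw 30.0 travel [-0.2554 -0.1031  0.0166] turnz 44.0 q7 0.03 F [-0.1 -0.5 -1.9] [-0.03  0.   -0.04] grip 0.5770279698516779 14.991583989467472 tilt [0.0011 0.0007]
```

>>> step_arm(commands=[{"travel": [-0.03, -0.015, -0.01], "turn": [0, 0, 8]}, {"travel": [-0.065, -0.032, -0.02], "turn": [0, 0, 16]}, {"travel": [-0.1, -0.05, -0.03], "turn": [0, 0, 24]}, {"travel": [-0.14, -0.07, -0.03], "turn": [0, 0, 32]}, {"travel": [-0.18, -0.09, -0.03], "turn": [0, 0, 40]}])

```text
time: 3.55
position: [0.5408, 0.093, 0.1452]
tool_rot: [-2.411, -2.013, 0.001]
ft_force: [1.5, -0.6, -1.5]
grip_width: 0.575
grip_force: 15.0
```

```bash
python3 -c "
from h import *
go(.549,-.055,.15,-14)"
```

```text
t 3.55 p [0.5408 0.093  0.1452] yaw -10.29 travel [-0.1442  0.0345 -0.0048] turnz 3.71 q7 -0.33 F [ 1.5 -0.6 -1.5] [-0.11 -0.03 -0.03] grip 0.5751089021177214 14.984702453948557 tilt [-0.0004 -0.0001]
```

>>> step_arm(commands=[{"travel": [-0.04, 0.01, 0], "turn": [0, 0, 4]}, {"travel": [-0.08, 0.02, 0], "turn": [0, 0, 4]}, {"travel": [-0.12, 0.028, 0], "turn": [0, 0, 4]}, {"travel": [-0.144, 0.034, 0], "turn": [0, 0, 4]}, {"travel": [-0.144, 0.034, 0], "turn": [0, 0, 4]}])

```text
time: 4.05
position: [0.5488, -0.0588, 0.1451]
tool_rot: [2.482, 1.924, -0.004]
ft_force: [0.3, 0.4, -2.9]
grip_width: 0.575
grip_force: 15.0
```

>>> step_arm(commands=[{"travel": [0, 0, 0], "turn": [0, 0, 0]}, {"travel": [0, 0, 0], "turn": [0, 0, 0]}, {"travel": [0, 0, 0], "turn": [0, 0, 0]}, {"travel": [0, 0, 0], "turn": [0, 0, 0]}])

```text
time: 4.45
position: [0.5497, -0.0518, 0.1456]
tool_rot: [-2.473, -1.937, 0.0]
ft_force: [0.2, -0.0, -1.8]
grip_width: 0.573
grip_force: 15.0
```

```bash
python3 -c "
from h import *
go(.568,.023,.15,-14)
save('wrist','w2',s=1.5)
go(.568,.023,.15,-14)"
```

```text
t 4.45 p [ 0.5497 -0.0518  0.1456] yaw -13.87 travel [ 0.077  -0.0002 -0.0044] turnz 0.13 q7 -0.11 F [ 0.2 -0.  -1.8] [-0.05  0.08 -0.01] grip 0.5734483038982195 14.991636198246852 tilt [-0.0003  0.0003]
t 4.5 p [ 0.5497 -0.0521  0.1457] yaw -13.89 travel [ 0.0773 -0.0003 -0.0043] turnz 0.11 q7 -0.11 F [-0.5  0.4 -2.4] [-0.09  0.12  0.04] grip 0.5749729238503215 14.991681652609259 tilt [-0.0002  0.0002]
```

View pics/w2.png

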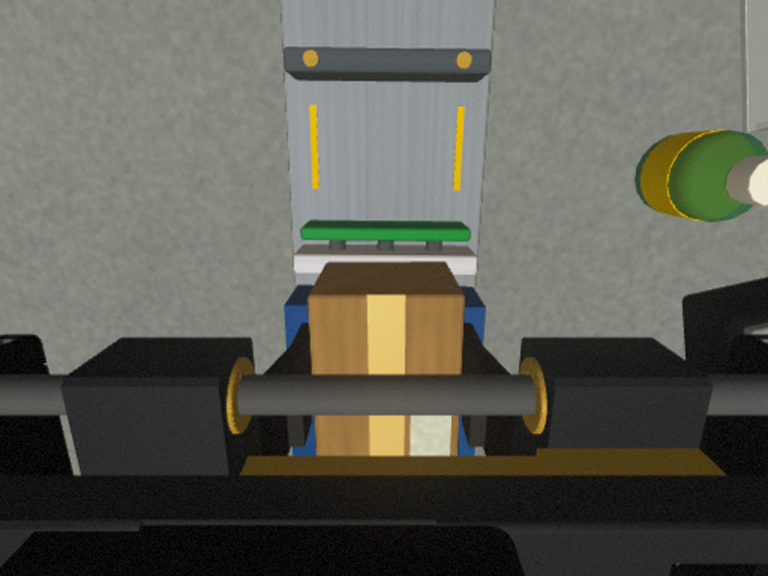

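```bash
python3 -c "
from h import *
st=ctrl.get_state()
W=lambda u,v,z:at('wrist',u/1.5,v/1.5,z,st)
S=[W(u,v,.01)[:2] for u,v in [(313,105),(316,188),(461,107),(457,190)]]
o=np.mean(S,0);x=S[2]+S[3]-S[0]-S[1];print('o',o,np.linalg.norm(x)/2,'xdir',np.degrees(np.arctan2(x[1],x[0])))
l=S[0]-S[1]+S[2]-S[3];print('ydir',np.degrees(np.arctan2(l[1],l[0])))
a=np.radians(-14);xd=np.array([np.cos(a),np.sin(a)]);yd=np.array([-xd[1],xd[0]])
for n,u,v,z in [('fence botL',289,79,.01),('fence botR',487,79,.01),('fence top',388,73,.042),('padL',303,222,.042),('padR',470,223,.042)]:
  d=W(u,v,z)[:2]-o;print(n,d@xd,d@yd)
p=np.array(st['position'])[:2]
for n,u,v,z in [('cart top L',310,295,.164),('R',462,295,.164),('bot L',323,263,.119),('R',447,263,.119)]:
  d=W(u,v,z)[:2]-p;print(n,d@xd,d@yd)
"
```

```text
o [0.56849275 0.02448027] 0.0902137708918944 xdir -14.59460004554092
ydir 75.8322329250923
fence botL -0.05872989304626936 0.03976719556430988
fence botR 0.05991353824174046 0.04010979762231178
fence top 0.0004678156760096433 0.03806585803650637
padL -0.04852445848711446 -0.041271691628542384
padR 0.04840443475188037 -0.04157140135210233
cart top L -0.024497118031861467 0.03331077169356014
R 0.02319322424045338 0.03345070724732852
bot L -0.026720054442120864 0.032381006702496905
R 0.024570989357167894 0.03253111085713653
```

>>> step_arm(commands=[{"travel": [0.03, 0, 0], "turn": [0, 0, 0.3]}, {"travel": [0.06, 0, 0], "turn": [0, 0, 0.3]}, {"travel": [0.078, 0, 0.01], "turn": [0, 0, 0.3]}, {"travel": [0.078, 0, 0.03], "turn": [0, 0, 0.3]}, {"travel": [0.078, 0, 0.05], "turn": [0, 0, 0.3]}])

```text
time: 5.0
position: [0.5687, 0.0237, 0.0947]
tool_rot: [2.478, 1.931, -0.0]
ft_force: [-0.8, -0.6, -2.3]
grip_width: 0.573
grip_force: 15.0
```

>>> step_arm(commands=[{"travel": [0, 0, 0.015], "turn": [0, 0, 0]}, {"travel": [0, 0, 0.03], "turn": [0, 0, 0]}, {"travel": [0, 0, 0.038], "turn": [0, 0, 0]}, {"travel": [0, 0, 0.044], "turn": [0, 0, 0]}, {"travel": [0, 0, 0.048], "turn": [0, 0, 0]}])

```text
time: 5.5
position: [0.5688, 0.0224, 0.0476]
tool_rot: [2.481, 1.927, 0.0]
ft_force: [1.1, 0.0, -1.7]
grip_width: 0.574
grip_force: 15.0
```

```bash
python3 -c "
from h import *
go(.568,.024,.0372,-14.3)"
```

```text
t 5.5 p [0.5688 0.0224 0.0476] yaw -14.3 travel [ 0.0013 -0.0012  0.0104] turnz -0.0 q7 -0.19 F [ 1.1  0.  -1.7] [-0.06  0.08 -0.04] grip 0.5740289951008632 14.991723548155278 tilt [ 0.0004 -0.    ]
```

>>> step_arm(commands=[{"travel": [0.001, -0.001, 0.004], "turn": [0, 0, 0]}, {"travel": [0.001, -0.001, 0.007], "turn": [0, 0, 0]}, {"travel": [0.001, -0.001, 0.009], "turn": [0, 0, 0]}, {"travel": [0.001, -0.001, 0.0105], "turn": [0, 0, 0]}, {"travel": [0.001, -0.001, 0.0105], "turn": [0, 0, 0]}])

```text
time: 6.0
position: [0.5679, 0.0238, 0.0373]
tool_rot: [2.48, 1.928, 0.0]
ft_force: [1.1, 0.3, -1.0]
grip_width: 0.572
grip_force: 15.0
```

```bash
python3 -c "
from h import *
go(.568,.024,.0372,-14.3)"
```

```text
t 6.0 p [0.5679 0.0238 0.0373] yaw -14.29 travel [0.0002 0.0001 0.0001] turnz 0.01 q7 -0.19 F [ 1.1  0.3 -1. ] [-0.09  0.08 -0.  ] grip 0.572239456126024 14.991689594462514 tilt [0.0001 0.0001]
```

>>> step_arm(commands=[{"travel": [0, 0, 0.0005], "turn": [0, 0, 0]}, {"travel": [0, 0, 0.001], "turn": [0, 0, 0]}, {"travel": [0, 0, 0.001], "turn": [0, 0, 0]}])

```text
time: 6.3
position: [0.5681, 0.0238, 0.0365]
tool_rot: [2.481, 1.928, 0.001]
ft_force: [0.8, 0.2, -1.1]
grip_width: 0.569
grip_force: 15.0
```

>>> step_arm(commands=[{"travel": [0, 0, 0], "turn": [0, 0, 0]}, {"travel": [0, 0, 0], "turn": [0, 0, 0]}, {"travel": [0, 0, 0], "turn": [0, 0, 0]}, {"travel": [0, 0, 0], "turn": [0, 0, 0]}, {"travel": [0, 0, 0], "turn": [0, 0, 0]}], gripper=0.85)

```text
time: 6.8
position: [0.5679, 0.0238, 0.0363]
tool_rot: [2.481, 1.928, 0.0]
ft_force: [0.2, 0.5, -0.2]
grip_width: 0.837
grip_force: 0.0
```

>>> step_arm(commands=[{"travel": [0, 0, -0.02], "turn": [0, 0, 0]}, {"travel": [0, 0, -0.05], "turn": [0, 0, 0]}, {"travel": [0, 0, -0.08], "turn": [0, 0, 0]}, {"travel": [0, 0, -0.1], "turn": [0, 0, 0]}, {"travel": [0, 0, -0.11], "turn": [0, 0, 0]}])

```text
time: 7.3
position: [0.569, 0.0238, 0.1485]
tool_rot: [2.48, 1.927, 0.005]
ft_force: [0.4, 0.0, 0.3]
grip_width: 0.852
grip_force: 0.0
```

```bash
python3 -c "
from h import *
go(.5315,-.1215,.16,55)"
```

```text
t 7.3 p [0.569  0.0238 0.1485] yaw -14.3 travel [-0.1501 -0.0004 -0.0117] turnz -69.3 q7 -0.24 F [0.4 0.  0.3] [-0.14  0.06  0.01] grip 0.8518061580390531 0.0 tilt [0.0034 0.0009]
```

>>> step_arm(commands=[{"travel": [-0.03, 0.01, -0.005], "turn": [0, 0, -8]}, {"travel": [-0.06, 0.025, -0.01], "turn": [0, 0, -16]}, {"travel": [-0.09, 0.04, -0.012], "turn": [0, 0, -24]}, {"travel": [-0.12, 0.05, -0.012], "turn": [0, 0, -32]}, {"travel": [-0.14, 0.06, -0.012], "turn": [0, 0, -40]}], gripper=0.32)

```text
time: 7.8
position: [0.5906, -0.1296, 0.1576]
tool_rot: [-1.667, -2.662, 0.002]
ft_force: [0.2, 0.1, -1.0]
grip_width: 0.482
grip_force: 0.0
```

```bash
python3 -c "
from h import *
go(.605,-.173,.16,55)"
```

```text
t 7.8 p [ 0.5906 -0.1296  0.1576] yaw 25.89 travel [-0.0453 -0.006  -0.0024] turnz -29.11 q7 0.74 F [ 0.2  0.1 -1. ] [-0.05 -0.01  0.02] grip 0.48174984002509513 0.0 tilt [-0.0013 -0.0009]
```

>>> step_arm(commands=[{"travel": [-0.015, -0.002, 0], "turn": [0, 0, -8]}, {"travel": [-0.03, -0.004, 0], "turn": [0, 0, -16]}, {"travel": [-0.045, -0.006, 0], "turn": [0, 0, -24]}, {"travel": [-0.045, -0.006, 0], "turn": [0, 0, -29.5]}, {"travel": [-0.045, -0.006, 0], "turn": [0, 0, -29.5]}])

```text
time: 8.3
position: [0.605, -0.1704, 0.1572]
tool_rot: [-0.94, -2.996, 0.0]
ft_force: [0.4, 0.4, -0.1]
grip_width: 0.322
grip_force: 0.0
```

>>> step_arm(commands=[{"travel": [0, 0, 0], "turn": [0, 0, 0]}, {"travel": [0, 0, 0], "turn": [0, 0, 0]}, {"travel": [0, 0, 0], "turn": [0, 0, 0]}])

```text
time: 8.6
position: [0.6056, -0.1692, 0.1582]
tool_rot: [-0.939, -2.998, -0.0]
ft_force: [-0.1, -0.0, -0.6]
grip_width: 0.319
grip_force: 0.0
```

```bash
python3 -c "
from h import *
go(.5315,-.1215,.15,55)
save('wrist','w3',s=1.5)
go(.5315,-.1215,.15,55)"
```

```text
t 8.6 p [ 0.6056 -0.1692  0.1582] yaw 55.2 travel [ 0.0881 -0.0031  0.0082] turnz 0.2 q7 1.31 F [-0.1 -0.  -0.6] [-0.01  0.01  0.01] grip 0.3188768298085721 0.0 tilt [-0.0001  0.0002]
t 8.65 p [ 0.6056 -0.1693  0.1582] yaw 55.2 travel [ 0.0881 -0.003   0.0082] turnz 0.2 q7 1.31 F [ 0.2 -0.1  0.2] [-0.03 -0.01  0.01] grip 0.3232931784589866 0.0 tilt [-0.0001  0.0002]
```

View pics/w3.png

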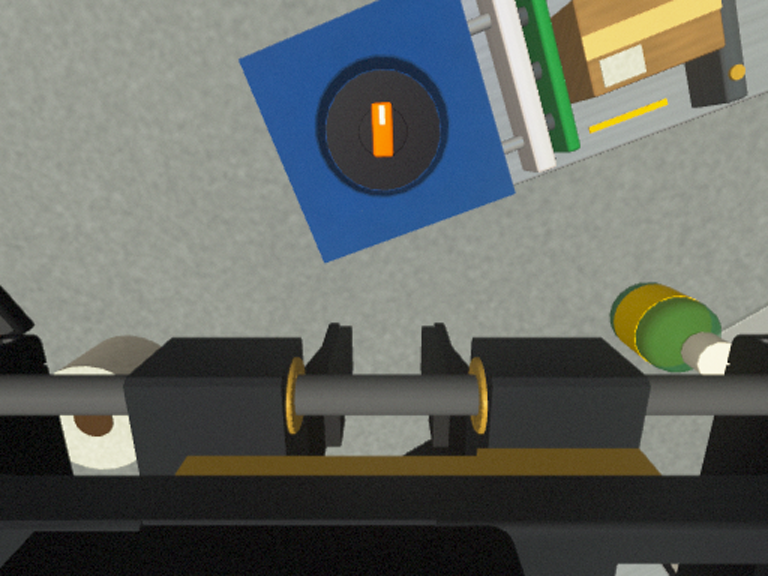

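Bar top centre is about (382,128) and the well's mouth is centred about (382.5,126); the bar is parallel to tool x.

```bash
python3 -c "
from h import *
st=ctrl.get_state()
W=lambda u,v,z:at('wrist',u/1.5,v/1.5,z,st)
C=[W(u,v,.0425)[:2] for u,v in [(372,103),(392,103),(393,151),(374,151)]]
c=np.mean(C,0);L=C[0]+C[1]-C[2]-C[3];print(c,np.degrees(np.arctan2(L[1],L[0]))-90,[np.linalg.norm(C[i]-C[i-1]) for i in range(4)])
print('well',np.mean([W(317,126,.05),W(448,126,.05),W(382,56,.05),W(382,196,.05)],0))
go(c[0],c[1],.1,55)"
```

```text
[ 0.52996586 -0.11917104] 57.03527864689045 [np.float64(0.026043734636774313), np.float64(0.011299992416788342), np.float64(0.026036225765835974), np.float64(0.011050026062669058)]
well [ 0.53021732 -0.1196275   0.05      ]
t 8.65 p [ 0.6056 -0.1693  0.1582] yaw 55.2 travel [ 0.0907 -0.0019  0.0582] turnz 0.2 q7 1.31 F [ 0.2 -0.1  0.2] [-0.03 -0.01  0.01] grip 0.3232931784589866 0.0 tilt [-0.0001  0.0002]
```

>>> step_arm(commands=[{"travel": [0.035, -0.001, 0], "turn": [0, 0, -0.8]}, {"travel": [0.07, -0.002, 0.01], "turn": [0, 0, -0.8]}, {"travel": [0.0897, -0.002, 0.03], "turn": [0, 0, -0.8]}, {"travel": [0.0897, -0.002, 0.05], "turn": [0, 0, -0.8]}, {"travel": [0.0897, -0.002, 0.07], "turn": [0, 0, -0.8]}])

```text
time: 9.15
position: [0.5306, -0.1193, 0.0881]
tool_rot: [0.917, 3.004, 0.002]
ft_force: [1.0, -0.0, -0.3]
grip_width: 0.321
grip_force: 0.0
```

>>> step_arm(commands=[{"travel": [0, 0, 0], "turn": [0, 0, 0]}, {"travel": [0, 0, 0], "turn": [0, 0, 0]}, {"travel": [0, 0, 0], "turn": [0, 0, 0]}])

```text
time: 9.45
position: [0.5317, -0.1205, 0.0895]
tool_rot: [0.918, 3.002, 0.001]
ft_force: [-0.2, -0.2, -0.6]
grip_width: 0.318
grip_force: 0.0
```

```bash
python3 -c "
from h import *
go(.5305,-.120,.038,56)"
```

```text
t 9.45 p [ 0.5317 -0.1205  0.0895] yaw 55.99 travel [ 0.0014 -0.0003  0.0515] turnz -0.01 q7 1.24 F [-0.2 -0.2 -0.6] [ 0.02 -0.03 -0.01] grip 0.3179221377153487 0.0 tilt [ 0.002  -0.0003]
```

>>> step_arm(commands=[{"travel": [0.001, 0, 0.015], "turn": [0, 0, 0]}, {"travel": [0.001, 0, 0.028], "turn": [0, 0, 0]}, {"travel": [0.001, 0, 0.04], "turn": [0, 0, 0]}, {"travel": [0.001, 0, 0.048], "turn": [0, 0, 0]}, {"travel": [0.001, 0, 0.0515], "turn": [0, 0, 0]}])

```text
time: 9.95
position: [0.5294, -0.1197, 0.0357]
tool_rot: [-0.918, -3.003, 0.001]
ft_force: [-0.6, 0.3, 0.9]
grip_width: 0.322
grip_force: 0.0
```

>>> step_arm(commands=[{"travel": [0, 0, 0], "turn": [0, 0, 0]}, {"travel": [0, 0, 0], "turn": [0, 0, 0]}, {"travel": [0, 0, 0], "turn": [0, 0, 0]}, {"travel": [0, 0, 0], "turn": [0, 0, 0]}, {"travel": [0, 0, 0], "turn": [0, 0, 0]}], gripper=0.05, force=25)

```text
time: 10.45
position: [0.5304, -0.1199, 0.0373]
tool_rot: [0.918, 3.003, 0.0]
ft_force: [-0.3, 0.1, 1.6]
grip_width: 0.136
grip_force: 24.9
```

```bash
python3 -c "
from h import *
go(.5305,-.120,.038,56)"
```

```text
t 10.45 p [ 0.5304 -0.1199  0.0373] yaw 56.01 travel [-0.0001  0.     -0.0007] turnz 0.01 q7 1.27 F [-0.3  0.1  1.6] [-0.11  0.    0.12] grip 0.13623742240731518 24.881410896778107 tilt [ 0.0011 -0.0002]
```

>>> step_arm(commands=[{"travel": [0, 0, 0], "turn": [0, 0, 6]}, {"travel": [0, 0, 0], "turn": [0, 0, 13]}, {"travel": [0, 0, 0], "turn": [0, 0, 20]}, {"travel": [0, 0, 0], "turn": [0, 0, 27]}, {"travel": [0, 0, 0], "turn": [0, 0, 34]}], force=45)

```text
time: 10.95
position: [0.5308, -0.1196, 0.0373]
tool_rot: [1.761, 2.6, 0.002]
ft_force: [-0.1, 1.3, 1.0]
grip_width: 0.138
grip_force: 44.9
```

```bash
python3 -c "
from h import *
go(.5305,-.120,.038,0)"
```

```text
t 10.95 p [ 0.5308 -0.1196  0.0373] yaw 21.76 travel [-0.0003 -0.0004 -0.0007] turnz 21.76 q7 0.7 F [-0.1  1.3  1. ] [-0.03 -0.23  0.25] grip 0.1379463636635004 44.858917593955994 tilt [0.0019 0.    ]
```

>>> step_arm(commands=[{"travel": [0, 0, 0], "turn": [0, 0, 7]}, {"travel": [0, 0, 0], "turn": [0, 0, 14]}, {"travel": [0, 0, 0], "turn": [0, 0, 21]}, {"travel": [0, 0, 0], "turn": [0, 0, 28]}, {"travel": [0, 0, 0], "turn": [0, 0, 34]}])

```text
time: 11.45
position: [0.5313, -0.1195, 0.0373]
tool_rot: [2.443, 1.971, 0.003]
ft_force: [2.5, -0.1, -2.1]
grip_width: 0.132
grip_force: 44.9
```

```bash
python3 -c "
from h import *
go(.5305,-.120,.038,0)"
```

```text
t 11.45 p [ 0.5313 -0.1195  0.0373] yaw -12.2 travel [-0.0006 -0.0007 -0.0007] turnz -12.2 q7 0.14 F [ 2.5 -0.1 -2.1] [-0.14 -0.43  0.23] grip 0.13198038164647619 44.86040532588959 tilt [ 0.0029 -0.0003]
```

```bash
cat >> h.py <<'E'
def tq(n=8):
    a=[]
    for _ in range(n):
        ctrl.get_image('wrist'); s=ctrl.get_state(); a.append(s['torque'][2])
    R=Ro.from_rotvec(s['tool_rot']).as_matrix()
    print('t',round(s['time'],2),'Tz',np.mean(a).round(3),np.std(a).round(3),'yaw',np.degrees(np.arctan2(R[1,1],R[0,1])).round(2),'F',np.round(s['ft_force'],1))
E
python3 -c "
from h import *
tq(7);save('wrist','w4',s=1.5)"
```

```text
t 11.8 Tz -0.183 0.039 yaw -11.93 F [ 4.8  1.  -1.4]
```

View pics/w4.png

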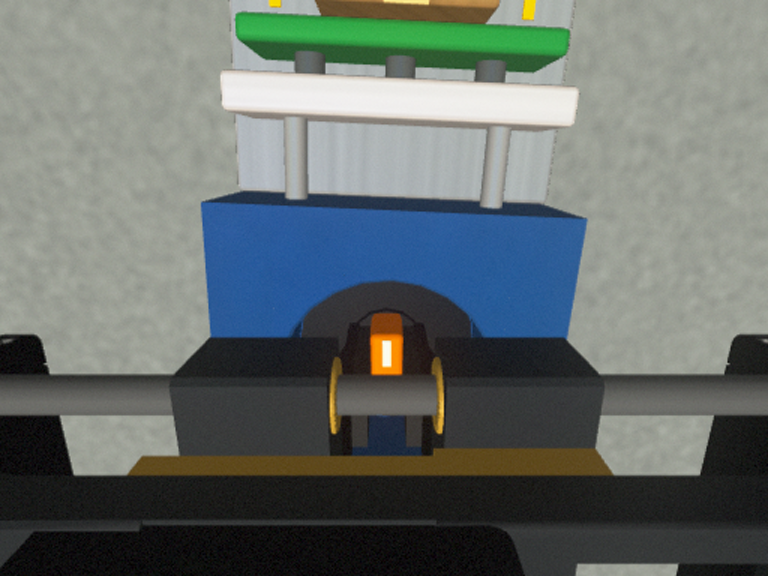

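>>> step_arm(commands=[{"travel": [0, 0, 0], "turn": [0, 0, 2]}, {"travel": [0, 0, 0], "turn": [0, 0, 4]}, {"travel": [0, 0, 0], "turn": [0, 0, 6]}, {"travel": [0, 0, 0], "turn": [0, 0, 8]}, {"travel": [0, 0, 0], "turn": [0, 0, 10]}])

```text
time: 12.35
position: [0.5314, -0.1196, 0.0373]
tool_rot: [2.602, 1.757, 0.004]
ft_force: [6.2, 0.7, -0.2]
grip_width: 0.133
grip_force: 44.9
```

```bash
python3 -c "
from h import *
go(.5305,-.12,.038,0);tq(4)"
```

```text
t 12.35 p [ 0.5314 -0.1196  0.0373] yaw -21.94 travel [-0.0007 -0.0007 -0.0007] turnz -21.94 q7 -0.02 F [ 6.2  0.7 -0.2] [-0.04 -1.18  0.19] grip 0.13311283085587552 44.86248314380646 tilt [ 0.003  -0.0004]
t 12.55 Tz 0.05 0.022 yaw -21.89 F [ 5.6  0.1 -0.9]
```

>>> step_arm(commands=[{"travel": [0, 0, 0], "turn": [0, 0, 1.5]}, {"travel": [0, 0, 0], "turn": [0, 0, 3]}, {"travel": [0, 0, 0], "turn": [0, 0, 4.5]}, {"travel": [0, 0, 0], "turn": [0, 0, 6]}, {"travel": [0, 0, 0], "turn": [0, 0, 7]}])

```text
time: 13.05
position: [0.5315, -0.1196, 0.0373]
tool_rot: [2.704, 1.596, 0.004]
ft_force: [5.9, 0.9, -1.6]
grip_width: 0.132
grip_force: 44.9
```

```bash
python3 -c "
from h import *
go(.5305,-.12,.038,0);tq(4)"
```

```text
t 13.05 p [ 0.5315 -0.1196  0.0373] yaw -28.9 travel [-0.0008 -0.0007 -0.0007] turnz -28.9 q7 -0.13 F [ 5.9  0.9 -1.6] [-0.01 -1.21  0.19] grip 0.13189344713944645 44.86294448375702 tilt [ 0.0032 -0.0005]
t 13.25 Tz 0.148 0.016 yaw -28.88 F [ 4.9 -0.2 -2.1]
```

>>> step_arm(commands=[{"travel": [0.0005, 0.0009, 0], "turn": [0, 0, 1.4]}, {"travel": [0.0005, 0.0009, 0], "turn": [0, 0, 2.8]}, {"travel": [0.0005, 0.0009, 0], "turn": [0, 0, 4.2]}, {"travel": [0.0005, 0.0009, 0], "turn": [0, 0, 5.6]}, {"travel": [0.0005, 0.0009, 0], "turn": [0, 0, 7]}])

```text
time: 13.75
position: [0.5316, -0.1197, 0.0372]
tool_rot: [2.8, 1.424, 0.002]
ft_force: [5.3, -0.1, 4.7]
grip_width: 0.135
grip_force: 44.9
```

```bash
python3 -c "
from h import *
go(.5305,-.12,.038,0);tq(4)"
```

```text
t 13.75 p [ 0.5316 -0.1197  0.0372] yaw -36.09 travel [-0.0009 -0.0007 -0.0008] turnz -36.09 q7 -0.24 F [ 5.3 -0.1  4.7] [ 0.05 -0.84  0.2 ] grip 0.13496154574420424 44.86426055431366 tilt [0.0014 0.0001]
t 13.95 Tz 0.12 0.033 yaw -36.02 F [4.  0.6 6.2]
```

>>> step_arm(commands=[{"travel": [0, 0, 0], "turn": [0, 0, 1]}, {"travel": [0, 0, 0], "turn": [0, 0, 2]}, {"travel": [0, 0, 0], "turn": [0, 0, 3]}, {"travel": [0, 0, 0], "turn": [0, 0, 4]}, {"travel": [0, 0, 0], "turn": [0, 0, 5]}])

```text
time: 14.45
position: [0.5317, -0.1197, 0.0373]
tool_rot: [2.858, 1.302, 0.002]
ft_force: [4.8, 0.6, 5.4]
grip_width: 0.133
grip_force: 44.9
```

```bash
python3 -c "
from h import *
go(.5305,-.12,.038,0);tq(4);save('scene','s2',(200,160,310,235),7)"
```

```text
t 14.45 p [ 0.5317 -0.1197  0.0373] yaw -41.02 travel [-0.001  -0.0007 -0.0007] turnz -41.02 q7 -0.32 F [4.8 0.6 5.4] [ 0.   -0.85  0.25] grip 0.1326282328762441 44.86849665641785 tilt [ 0.0015 -0.    ]
t 14.65 Tz 0.171 0.017 yaw -41.0 F [4.1 0.6 5.5]
```

View pics/s2.png

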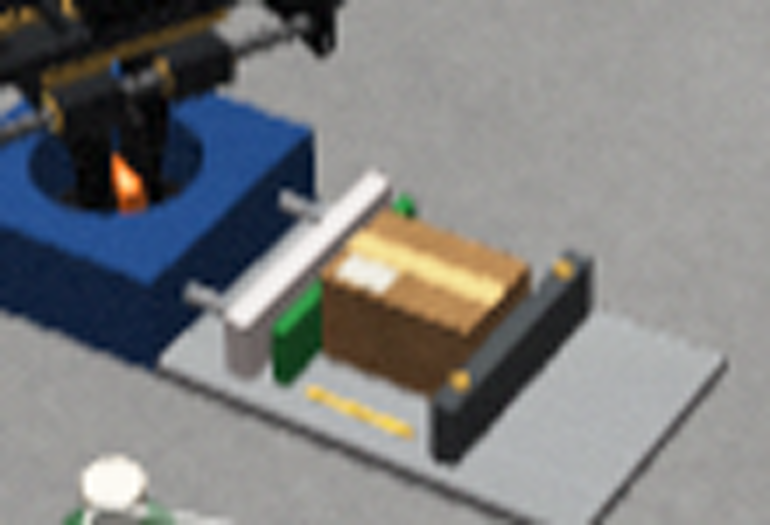

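The carton is square, on the pad and close to the fence. I'll continue slowly while watching the torque.

>>> step_arm(commands=[{"travel": [0, 0, 0], "turn": [0, 0, 0.7]}, {"travel": [0, 0, 0], "turn": [0, 0, 1.4]}, {"travel": [0, 0, 0], "turn": [0, 0, 2.1]}, {"travel": [0, 0, 0], "turn": [0, 0, 2.8]}, {"travel": [0, 0, 0], "turn": [0, 0, 3.5]}])

```text
time: 15.2
position: [0.5317, -0.1198, 0.0372]
tool_rot: [2.897, 1.214, 0.002]
ft_force: [5.0, 0.7, 5.9]
grip_width: 0.135
grip_force: 44.9
```

```bash
python3 -c "
from h import *
go(.5305,-.12,.038,0);tq(6)"
```

```text
t 15.2 p [ 0.5317 -0.1198  0.0372] yaw -44.52 travel [-0.001  -0.0007 -0.0008] turnz -44.52 q7 -0.38 F [5.  0.7 5.9] [ 0.02 -0.91  0.3 ] grip 0.13464789041973518 44.873353242874146 tilt [ 0.0015 -0.0002]
t 15.5 Tz 0.232 0.027 yaw -44.5 F [4.8 0.6 5. ]
```

>>> step_arm(commands=[{"travel": [0, 0, 0], "turn": [0, 0, 0.7]}, {"travel": [0, 0, 0], "turn": [0, 0, 1.4]}, {"travel": [0, 0, 0], "turn": [0, 0, 2.1]}, {"travel": [0, 0, 0], "turn": [0, 0, 2.8]}, {"travel": [0, 0, 0], "turn": [0, 0, 3.5]}])

```text
time: 16.0
position: [0.5318, -0.1198, 0.0372]
tool_rot: [2.932, 1.125, 0.002]
ft_force: [5.0, 0.6, 6.0]
grip_width: 0.13
grip_force: 44.9
```

```bash
python3 -c "
from h import *
go(.5305,-.12,.038,0);tq(6)"
```

```text
t 16.0 p [ 0.5318 -0.1198  0.0372] yaw -48.01 travel [-0.0011 -0.0007 -0.0008] turnz -48.01 q7 -0.44 F [5.  0.6 6. ] [ 0.03 -0.91  0.29] grip 0.1302327889376138 44.880385994911194 tilt [ 0.0016 -0.0003]
t 16.3 Tz 0.271 0.018 yaw -48.0 F [ 4.1 -1.1  5.7]
```

>>> step_arm(commands=[{"travel": [0, 0, 0], "turn": [0, 0, 0.2]}, {"travel": [0, 0, 0], "turn": [0, 0, 0.4]}, {"travel": [0, 0, 0], "turn": [0, 0, 0.6]}, {"travel": [0, 0, 0], "turn": [0, 0, 0.8]}, {"travel": [0, 0, 0], "turn": [0, 0, 1.0]}])

```text
time: 16.8
position: [0.5318, -0.1199, 0.0372]
tool_rot: [2.942, 1.1, 0.002]
ft_force: [3.7, 0.2, 5.4]
grip_width: 0.138
grip_force: 44.9
```

```bash
python3 -c "
from h import *
go(.5305,-.12,.038,0);tq(8)"
```

```text
t 16.8 p [ 0.5318 -0.1199  0.0372] yaw -49.0 travel [-0.001  -0.0007 -0.0008] turnz -49.0 q7 -0.45 F [3.7 0.2 5.4] [-0.02 -0.91  0.3 ] grip 0.1375862303790587 44.88265872001648 tilt [ 0.0016 -0.0003]
t 17.2 Tz 0.288 0.03 yaw -48.99 F [4.7 0.7 5.1]
```

Torque is about 0.29 N m, so roughly 11 N: snug. Releasing.

>>> step_arm(commands=[{"travel": [0, 0, 0], "turn": [0, 0, 0]}, {"travel": [0, 0, 0], "turn": [0, 0, 0]}, {"travel": [0, 0, 0], "turn": [0, 0, 0]}, {"travel": [0, 0, 0], "turn": [0, 0, 0]}], gripper=0.32)

```text
time: 17.6
position: [0.5295, -0.1198, 0.0359]
tool_rot: [-2.942, -1.099, 0.004]
ft_force: [-0.2, -0.2, -0.4]
grip_width: 0.31
grip_force: 0.0
```

>>> step_arm(commands=[{"travel": [0, 0, -0.01], "turn": [0, 0, 0]}, {"travel": [0, 0, -0.03], "turn": [0, 0, 0]}, {"travel": [0, 0, -0.06], "turn": [0, 0, 0]}, {"travel": [0, 0, -0.09], "turn": [0, 0, 0]}, {"travel": [0, 0, -0.12], "turn": [0, 0, 0]}])

```text
time: 18.1
position: [0.5306, -0.12, 0.1585]
tool_rot: [-2.943, -1.099, 0.0]
ft_force: [0.8, 0.3, 0.2]
grip_width: 0.32
grip_force: 0.0
```

```bash
python3 -c "
from h import *
go(.55,-.05,.19,-14.3)"
```

```text
t 18.1 p [ 0.5306 -0.12    0.1585] yaw -49.03 travel [ 0.0605 -0.0401 -0.0315] turnz -34.73 q7 -0.56 F [0.8 0.3 0.2] [-0.11  0.05 -0.02] grip 0.3200601644009646 0.0 tilt [-0.0001  0.0001]
```

>>> step_arm(commands=[{"travel": [0.015, -0.01, 0], "turn": [0, 0, -8]}, {"travel": [0.03, -0.02, 0], "turn": [0, 0, -16]}, {"travel": [0.045, -0.03, 0.006], "turn": [0, 0, -24]}, {"travel": [0.059, -0.039, 0.012], "turn": [0, 0, -32]}, {"travel": [0.059, -0.039, 0.012], "turn": [0, 0, -35]}])

```text
time: 18.6
position: [0.5498, -0.0485, 0.1445]
tool_rot: [-2.466, -1.943, 0.0]
ft_force: [-0.1, 0.3, -0.2]
grip_width: 0.321
grip_force: 0.0
```

>>> step_arm(commands=[{"travel": [0, 0, 0], "turn": [0, 0, 0]}, {"travel": [0, 0, 0], "turn": [0, 0, 0]}, {"travel": [0, 0, 0], "turn": [0, 0, 0]}, {"travel": [0, 0, 0], "turn": [0, 0, 0]}])

```text
time: 19.0
position: [0.5499, -0.0521, 0.145]
tool_rot: [2.477, 1.932, 0.001]
ft_force: [-0.6, 0.6, 0.2]
grip_width: 0.318
grip_force: 0.0
```

```bash
python3 -c "
from h import *
go(.5497,-.0518,.1456,-14)
save('wrist','w5')
a=np.load('pics/w2.npy')[20:200,170:340];b=np.load('pics/w5.npy')[20:200,170:340]
c=cv2.resize(np.hstack([a,b]),None,fx=2.3,fy=2.3,interpolation=cv2.INTER_CUBIC)
cv2.imwrite('pics/cmp.png',c[:,:,::-1])"
```

```text
t 19.0 p [ 0.5499 -0.0521  0.145 ] yaw -14.08 travel [ 0.0002 -0.0003 -0.0006] turnz -0.08 q7 -0.08 F [-0.6  0.6  0.2] [-0.13  0.09  0.04] grip 0.3181479430318826 0.0 tilt [0.0004 0.0001]
```

View pics/cmp.png

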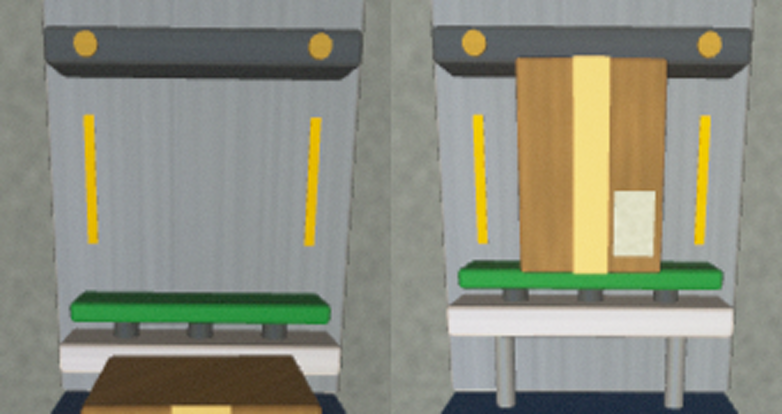

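The second view shows the carton held flat between pad and fence, with the spring gap slightly reduced (about 1 mm). This agrees with the torque reading.

```bash
python3 -c "
from h import *
print(ctrl.close_job())"
```

```text
the job is handed in; nothing more can be done
None
```

The job is handed in at about 19 s of the 72 s allowed: the kraft carton stands upright mid-bed, held against the fence at about 11 N (estimated from the knob torque), and the gripper has let go and is clear of everything.

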